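# Lock the mitre vice with its square key

## Robot

A 6-joint arm with a two-finger parallel gripper is mounted at the origin on the work surface. World frame = base frame: x ahead of the robot, y to its left, z up, the work surface at z = 0. Lengths are in m, angles in rad, forces in N, time in s.
With the tool pointing down it reaches from about 0.3 to 1 m from the base axis. Payload 5.1 kg.
Tool frame: the origin (TCP) lies midway between the tips of the shut fingers; the grasp point (between the pads) lies 19 mm behind it; z points along the fingers, y is the direction in which the jaws open and shut (so a half turn about z gives the same grasp; the last joint's range is limited). The gripper opens to 95 mm and grips with 3 to 60 N. Pads are 20 mm wide; open, the fingers measure 119 mm over their backs; the gripper's body (75 mm by 180 mm) begins 59 mm behind the grasp point.
Start: joints at [1.073, 0.124, 1.65, -0, 1.367, -0.083], TCP at [0.262, 0.595, 0.188] pointing down, gripper open.
Joint ranges: [-2.61, 2.61], [-1.02, 2.33], [0.03, 2.71], [-1.35, 4.49], [0.32, 2.68], [-2.91, 2.91]. Speed limits (rad/s): [2.57, 2.57, 3.14, 3.14, 3.14, 3.14].

## Interface

Orientations are given as a rotation vector (axis times angle).
In Python, from bench import telemetry, grab_frame, hand_in, finder gives the robot as it stands.
- The arm moves only by the shell command python3 -m creep 'ROWS' [OPENING] [FORCE]. ROWS is JSON, one flat list of numbers, 6 for each row, row after row: the shift along the tool's x, y, z in m, then the turn, a rotation vector about the tool's x, y, z in degrees. In form: [x, y, z, rx, ry, rz, x, y, z, rx, ry, rz, ...]. A call has 1 to 12 rows; each row is the pose to reach, as a shift and turn from the pose measured when the call began, along the tool's axes at that moment; what a row does not reach only later rows make up. A row lasts 1/10 s, in which the tool goes at most 50 mm and 8.59 degrees, less where a joint would pass 70% of its speed; a pose out of reach is approached as far as the arm can. A call with a gripper value outside its range is refused whole. OPENING is the opening, from 0 (shut) to 1 (fully open), set as the call begins (- or left out, the last holds). The fingers move at their own pace and stop on an object; FORCE is the grip in N (left out, the last holds). Time passes only in rows, so rows that repeat a pose let the fingers close. It gives the time, the measured TCP pose, the force and the opening at its end, in the units of the state.
- telemetry.read_state(): the state, without advancing time (a new reading comes with each control period).
- grab_frame(name): name is "side" or "top"; returns a dict with "image" (420x560x3 uint8, red, green, blue), "camera_matrix" (3x3 intrinsics, pixels), "rvec" (rotation vector, rad) and "tvec" (3), from world to camera coordinates, as OpenCV has them. Camera axes: x right, y down, z forward; pixel columns grow to the right and rows downward; lengths in m; the calibration is good to about 2 mm. A picture is of the moment at which its call begins. There is no depth.
- hand_in(): hands the job in, once; it reports no verdict.
Trained networks look in a picture, given as the dict that the camera call returned (one of the last four; its "shot" number tells which), for a name from the list of things; names that differ only in an ending like _2 or _b are one class to them, and where a whole thing is asked for, a point or a joint stands for the part that bears it (a point fixed in the world has none). Each returns a list of dicts, best first, with "conf" (0 to 1); they miss things now and then, are a little off and sometimes report something else, mostly with a low value. They report only what shows in the picture. A call takes as long as a camera call. They do not tell look-alikes from the thing itself.
- finder.recognise(picture, query): "point" ([column, row] as shares, 0 to 1, of the picture: columns of its width, rows of its height, amid what is visible of it).
- finder.regions_of(picture, query): "mask" (420x560 bool, what is visible of it) and "point" ([column, row] as shares, 0 to 1, of the picture: columns of its width, rows of its height, amid what is visible of it).
- finder.spot_point(picture, query): "point" ([column, row] as shares, 0 to 1, of the picture: columns of its width, rows of its height: a listed point, or the origin of a listed thing).
The state is a dict: "time_s": time; "joint_positions": joint angles; "joint_velocities": joint speeds; "joint_efforts": joint torques, N m; "eef_pos": TCP position; "tcp_rot": TCP orientation; "force": force on the tool from outside, world axes, zero at the start; "torque": the same for the moment, N m; "finger_gap": opening from 0.0 (shut) to 1.0 (fully open).
Only numpy, scipy, OpenCV 4.12 (cv2) and the standard library are available. Lean on these libraries where they do the work, as an engineer would, in place of code of your own. Each camera call takes 0.05 s, during which the arm holds its last target.

## Task

Take the square-shanked key with the flat handle out of its rest, push it fully home in the recessed square socket of the mitre vice, then turn the lock clockwise (seen from above) with it until it stops. Leave the key standing in the socket, and leave the round-shanked punch where it stands.

Things in the scene. Friction and masses are not known exactly. Their poses are not given: they have to be found in the camera images.
- key_grip (a point): Middle of the key's flat boxwood handle (46 wide along x, 14 thick along y, 43 tall), 85 mm above its tip; z up the key. 106 mm tall, 0.2 kg. Below: collar 31 across, steel shank 20 square, 58 long, the last 8 stepped to a 12 mm square tip; flats along x, y. It stands in a wooden rest 70 x 70 x 40, hole 24 square, 30 deep; this point is then 95 mm over the bench. Pinch across the 14 mm.
- socket (a point): Mouth centre of the brass drive in a grey 150 x 150 x 56 mm vice (12 mm fence on two edges); 54 mm over the bench, 2 below the vice's top. 46 mm round mouth, funnel 14 deep, then a 25 mm square hole 30 deep, floor 10 over the bench. x, y along the hole's sides, turning with it; z up. Key fits at any quarter turn; home = tip on floor, handle middle 41 mm above this point.
- lock (a joint): Turn of the drive in rad, growing clockwise seen from above: 0 fully open, 1.1 the stop (locked). Starts between 0 and 0.2. Stiff (about 0.12 N m); stays where it is left. The key has about 0.3 rad of play either way in the hole before it drives.
- punch_grip (a point): Middle of the knob of a round punch standing in a second, identical rest: as tall as the key, but with a round 20 mm shank and a round knob 42 mm across. Not needed. This point is 85 mm above its tip, z up.
There are look-alikes about, which are no part of the job. Leave any orange look-alike of the part that bears socket alone.

How it is judged:
On the way:
1. the square key is seated in the socket while the lock is still open (horizontal distance between key_grip and socket below 0.02 m and z of key_grip in the frame of socket below 0.05 m and angle between key_grip's own z axis and vertical below 0.3 rad and value of joint lock below 0.5 rad), for 0.1 s.
At the end, for the whole second after the job is handed in: The lock is turned to within 0.2 rad of its stop (joint above 0.9 rad) and at rest; the key stands in the socket within 9 mm of fully home, its handle centre within 20 mm of the socket's axis, leaning less than 0.3 rad; the punch is within 30 mm of where it began (value of joint lock above 0.9 rad and velocity of joint lock below 0.05 rad/s and horizontal distance between key_grip and socket below 0.02 m and z of key_grip in the frame of socket below 0.05 m and angle between key_grip's own z axis and vertical below 0.3 rad and distance of punch_grip from where it was at the start of the episode below 0.03 m); the robot touches nothing.
It fails at once if the round punch is moved more than 30 mm from where it stood (distance of punch_grip from where it was at the start of the episode above 0.03 m).
It also fails if it takes over 45 s, if anything falls off the work surface, if the arm or the gripper's body presses on something with over 40 N, if the wrist force passes 120 N, or if a joint passes its speed limit or range.

## Working session

There is one attempt and no reset: what is moved stays moved. The work goes in short steps, Python scripts to look and compute and a shell command to move; the robot and the scene stay as the last step left them, time stands still between calls to the robot, and variables do not carry over. Pictures are saved under pics/ and viewed, and the job is handed in when it is done.

```bash
ls; mkdir -p pics; python3 - <<'E'
from bench import telemetry, grab_frame, finder
import cv2,pickle
s=telemetry.read_state(); print(s)
for n in("side","top"):
    f=grab_frame(n); cv2.imwrite(f"pics/{n}0.png",f["image"][:,:,::-1]); pickle.dump(f,open(f"{n}0.pkl","wb"))
    print(n,f["camera_matrix"],f["rvec"],f["tvec"])
    for q in("key_grip","socket","punch_grip"):
        print(q,[(round(d["conf"],2),round(d["point"][0]*560),round(d["point"][1]*420)) for d in finder.spot_point(f,q)])
print(telemetry.read_state()["time_s"])
E
```

```text
pics
{'time_s': 0.0, 'joint_positions': array([ 1.07337108e+00,  1.24499115e-01,  1.65164516e+00, -4.34448272e-05,
        1.36751364e+00, -8.25925859e-02]), 'joint_velocities': array([ 1.74767338e-03, -2.48060176e-03, -3.98099729e-05, -3.83583475e-04,
       -5.50068864e-04,  1.44762175e-03]), 'joint_efforts': array([-8.31675625e-04, -4.17592049e+01, -3.59937000e+01,  7.74492254e-02,
        4.91961383e-02, -1.70780500e-04]), 'eef_pos': array([0.26167714, 0.59424379, 0.18680804]), 'tcp_rot': array([-0.64682831, -3.07371981,  0.0031272 ]), 'force': array([ 0.45020675,  0.37753405, -0.03608615]), 'torque': array([0.0040453 , 0.02220405, 0.02301698]), 'finger_gap': 1.0039196727334605}
side [[417.52876087   0.         287.59987882]
 [  0.         417.52876087 212.59056216]
 [  0.           0.           1.        ]] [ 2.35974183 -0.67038575  0.2425971 ] [-0.38654425  0.26210931  0.75220737]
key_grip [(0.68, 411, 302)]
socket [(0.77, 285, 151), (0.58, 178, 144)]
punch_grip [(0.81, 336, 251)]
top [[483.7109888    0.         269.33147892]
 [  0.         483.7109888  214.98429007]
 [  0.           0.           1.        ]] [ 2.14046027 -2.10852438  0.18850966] [0.03705416 0.49666531 1.05682112]
key_grip []
socket [(0.66, 189, 177)]
punch_grip [(0.72, 336, 215)]
0.4
```

View pics/side0.png

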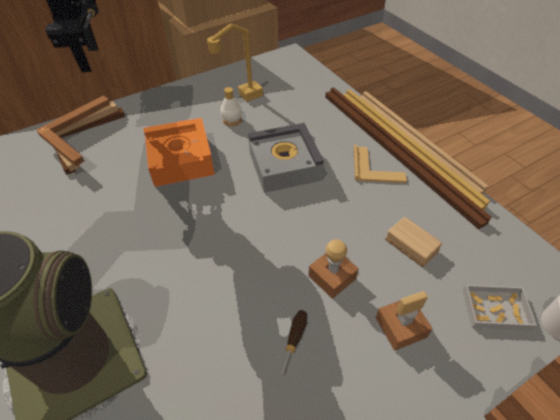

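View pics/top0.png

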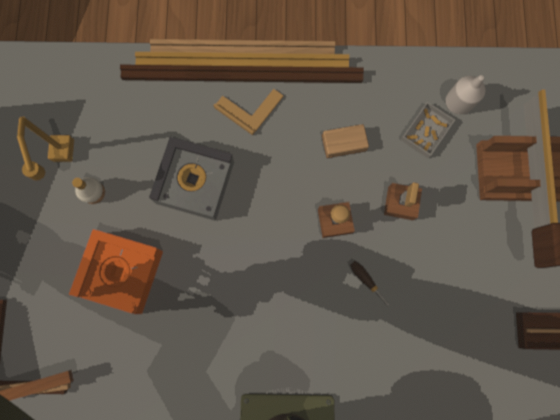

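The key is at side (411,302) and top (409,195), with a flat handle. The round-knobbed punch, which could be mistaken for it, is at side (336,251) and top (338,213). The grey vice is at side (285,151) and top (191,177). Its orange look-alike is at side (178,144) and top (115,270). By the description I choose the flat handle and the grey vice.

```bash
cat > h.py <<'E'
import numpy as np,cv2
def ray(f,uv,z):
    R=cv2.Rodrigues(np.array(f["rvec"]))[0];t=np.array(f["tvec"]).ravel()
    d=R.T@np.linalg.inv(f["camera_matrix"])@np.array([uv[0],uv[1],1.]);c=-R.T@t
    return c+d*(z-c[2])/d[2]
def proj(f,P):
    return cv2.projectPoints(np.array(P,float).reshape(-1,1,3),np.array(f["rvec"],float),np.array(f["tvec"],float),f["camera_matrix"],None)[0].reshape(-1,2)
def crop(f,c,r,k,name,lines=()):
    im=f["image"][:,:,::-1]; x0,y0=max(0,int(c[0]-r)),max(0,int(c[1]-r))
    o=cv2.resize(im[y0:int(c[1]+r),x0:int(c[0]+r)],None,fx=k,fy=k,interpolation=cv2.INTER_CUBIC)
    for P,col in lines:
        q=((proj(f,P)-[x0,y0]+.5)*k).astype(np.int32); cv2.polylines(o,[q],False,col,1)
    cv2.imwrite(name,o); return o
def tri(fa,ua,fb,ub):
    M=[]
    for f in(fa,fb):
        R=cv2.Rodrigues(np.array(f["rvec"]))[0];M.append(f["camera_matrix"]@np.c_[R,np.array(f["tvec"]).ravel()])
    X=cv2.triangulatePoints(M[0],M[1],np.array(ua,float).reshape(2,1),np.array(ub,float).reshape(2,1)).ravel();return X[:3]/X[3]
E
python3 - <<'E'
from h import *;import pickle
s=pickle.load(open("side0.pkl","rb"));t=pickle.load(open("top0.pkl","rb"))
print("key",ray(s,(411,302),.095),ray(t,(411,193),.095))
print("sock",ray(s,(285,151),.054),ray(t,(190,177.5),.054))
print("punch",ray(s,(336,251),.095),ray(t,(338.5,214),.095))
a=crop(s,(405,312),40,5,"pics/a.png");b=crop(t,(405,195),40,5,"pics/b.png")
cv2.imwrite("pics/ab.png",np.hstack([a[:400],b[:400]]))
a=crop(s,(285,155),45,5,"pics/a.png");b=crop(t,(193,178),45,5,"pics/b.png")
cv2.imwrite("pics/cd.png",cv2.resize(np.hstack([a,b]),(800,400)))
E
```

```text
key [ 0.54137904 -0.26305388  0.095     ] [ 0.54044716 -0.26523184  0.095     ]
sock [0.58436561 0.22309769 0.054     ] [0.57914344 0.22772544 0.054     ]
punch [ 0.49459925 -0.10866825  0.095     ] [ 0.49132078 -0.10605586  0.095     ]
```

View pics/ab.png

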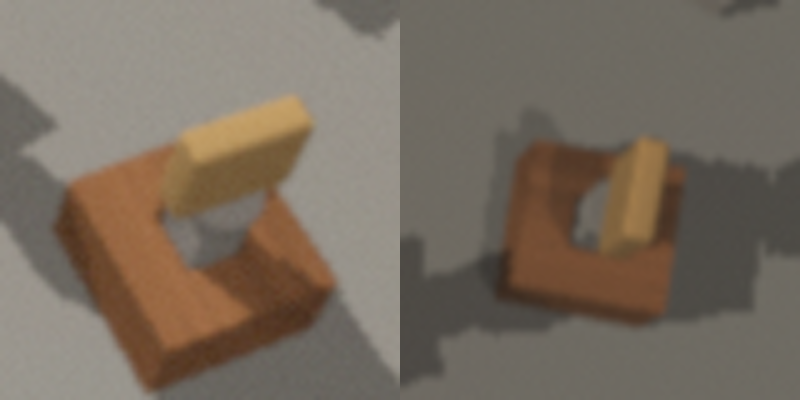

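View pics/cd.png

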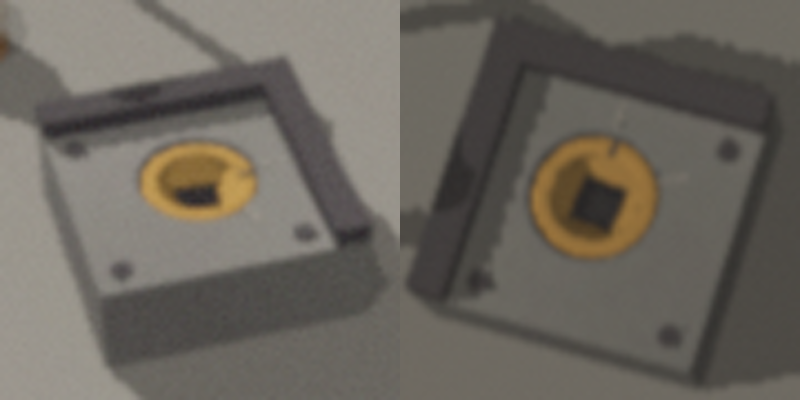

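```bash
python3 - <<'E'
from h import *;import pickle
from scipy.optimize import minimize
s=pickle.load(open("side0.pkl","rb"));t=pickle.load(open("top0.pkl","rb"))
# brass ellipse
for n,f,c in(("side",s,(285,151)),("top",t,(191,177))):
    hsv=cv2.cvtColor(f["image"],cv2.COLOR_RGB2HSV)
    m=((hsv[...,0]>10)&(hsv[...,0]<35)&(hsv[...,1]>110)).astype(np.uint8)
    w=np.zeros_like(m);cv2.circle(w,c,22,1,-1);m&=w
    k=max(cv2.findContours(m,0,cv2.CHAIN_APPROX_NONE)[0],key=cv2.contourArea)
    h=cv2.convexHull(k);e=cv2.fitEllipse(h);print(n,e,ray(f,e[0],.054))
    # handle hue
    P=[ray(f,p,.054)[:2] for p in h[:,0].astype(float)]
    (cx,cy),r=cv2.minEnclosingCircle(np.array(P,np.float32));print("circ",cx,cy,r)
# handle mask and silhouette fit
from scipy.spatial.transform import Rotation
ms=[]
for f,c in((s,(412,302)),(t,(411,193))):
    hsv=cv2.cvtColor(f["image"],cv2.COLOR_RGB2HSV)
    m=((hsv[...,0]>13)&(hsv[...,0]<30)&(hsv[...,1]>100)).astype(np.uint8)
    w=np.zeros_like(m);cv2.circle(w,c,24,1,-1);m&=w;ms.append(m);print(m.sum())
def sil(f,p):
    x,y,a=p;C=np.array([[i*.023,j*.007,k*.0215] for i in(-1,1) for j in(-1,1) for k in(-1,1)])@Rotation.from_euler('z',a).as_matrix().T+[x,y,.095]
    h=cv2.convexHull(proj(f,C).astype(np.float32));o=np.zeros((1680,2240),np.uint8)
    cv2.fillConvexPoly(o,np.round((h+.5)*4*16).astype(np.int32),1,shift=4)
    return cv2.resize(o.astype(np.float32),(560,420),interpolation=cv2.INTER_AREA)
def cost(p,fs=(0,1)): return sum(np.abs(sil((s,t)[i],p)-ms[i]).sum() for i in fs)
for fs in((0,1),(0,),(1,)):
    best=min((minimize(cost,[.541,-.264,a],args=(fs,),method="Nelder-Mead",options=dict(initial_simplex=[[.541,-.264,a],[.546,-.264,a],[.541,-.259,a],[.541,-.264,a+.2]])) for a in np.arange(-1.5,1.6,.3)),key=lambda r:r.fun)
    print(fs,best.x,best.fun,np.degrees(best.x[2]))
    if len(fs)==2:p=best.x
x,y,a=p;R=Rotation.from_euler('z',a).as_matrix().T
sq=lambda wx,wy,z:(np.array([[wx,wy,z],[-wx,wy,z],[-wx,-wy,z],[wx,-wy,z],[wx,wy,z]])@R+[x,y,0])
L=[(sq(.023,.007,.1165),(0,0,255)),(sq(.023,.007,.0735),(255,0,0)),(sq(.035,.035,.04),(0,255,0))]
A=crop(s,(405,312),40,5,"pics/a.png",L);B=crop(t,(405,195),40,5,"pics/b.png",L)
cv2.imwrite("pics/ab2.png",np.hstack([A[:400],B[:400]]))
E
```

```text
side ((284.0325927734375, 150.36436462402344), (16.74241065979004, 25.045974731445312), 90.37474060058594) [0.58356145 0.22637202 0.054     ]
circ 0.5840489864349365 0.2266971319913864 0.031577128916978836
top ((191.1397247314453, 176.92239379882812), (26.735687255859375, 28.215866088867188), 72.02897644042969) [0.58054717 0.22517128 0.054     ]
circ 0.580828845500946 0.22528421878814697 0.03244246914982796
438
245
(0, 1) [ 0.53737245 -0.26518099 -0.15165383] 137.4375 -8.689124369740496
(0,) [ 0.53803223 -0.26462527 -0.11768618] 92.625 -6.742921616557589
(1,) [ 0.53721903 -0.26589559 -0.19326549] 33.3125 -11.073296868180535
```

View pics/ab2.png

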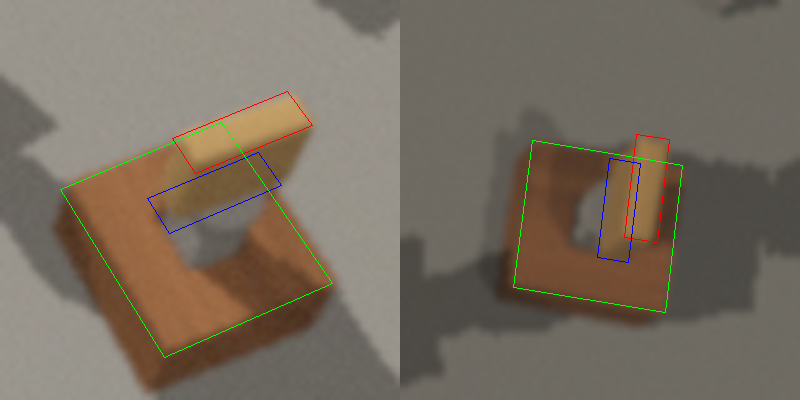

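Crop: left panel (side) shows the flat boxwood handle, top face about (402–427, 292–304), over the round collar. The right panel (top) agrees. The fit puts the key at about (0.539, -0.265) with yaw -9°. The brass rim fit puts the socket at about (0.582, 0.226). The top view shows the ring's notch just past the first of two marks 62° apart, so the lock is near 0.

```bash
cat > g.py <<'E'
import numpy as np,sys
from scipy.spatial.transform import Rotation as Ro
from bench import telemetry
def go(x,y,z,yaws):
    s=telemetry.read_state();R=Ro.from_rotvec(s["tcp_rot"]);M=R.as_matrix()
    print("t",s["time_s"],"pos",s["eef_pos"].round(4),"tool x,y",M[:,0].round(3),M[:,1].round(3),"zax",M[:,2].round(3),"gap",round(s["finger_gap"],3),"F",s["force"].round(1),"j",s["joint_positions"].round(3))
    d=np.array([x,y,z])-s["eef_pos"];print("shift",(M.T@d).round(4))
    for a in yaws: # yaw of tool y axis, deg
        yv=np.array([np.cos(np.radians(a)),np.sin(np.radians(a)),0]);zv=np.array([0,0,-1.]);G=np.c_[np.cross(yv,zv),yv,zv]
        print(a,"rot",np.degrees(Ro.from_matrix(M.T@G).as_rotvec()).round(2))
E
python3 - <<'E'
from g import *
go(.539,-.265,.18,[81,-99])
from h import *;import pickle
t=pickle.load(open("top0.pkl","rb"))
from bench import grab_frame
Rz=lambda a:Ro.from_euler('z',a,degrees=True).as_matrix().T
L=[]
for a,w,z,c in((-16,.075,.056,(0,255,0)),(-20,.0125,.04,(0,0,255))):
    L.append((np.array([[w,w,z],[-w,w,z],[-w,-w,z],[w,-w,z],[w,w,z]])@Rz(a)+[.5815,.2258,0],c))
th=np.linspace(0,6.283,40);L.append((np.c_[.5815+.023*np.cos(th),.2258+.023*np.sin(th),th*0+.054],(255,0,0)))
crop(t,(193,178),45,8,"pics/v.png",L)
E
```

```text
t 0.4 pos [0.262  0.5948 0.1879] tool x,y [-0.915  0.403  0.   ] [ 0.403  0.915 -0.   ] zax [-0. -0. -1.] gap 1.001 F [-0.3  0.1 -0.2] j [ 1.073  0.124  1.651 -0.     1.368 -0.083]
shift [-0.6001 -0.6752  0.0081]
81 rot [ -0.02  -0.   -14.77]
-99 rot [-0.0000e+00  2.0000e-02  1.6523e+02]
```

View pics/v.png

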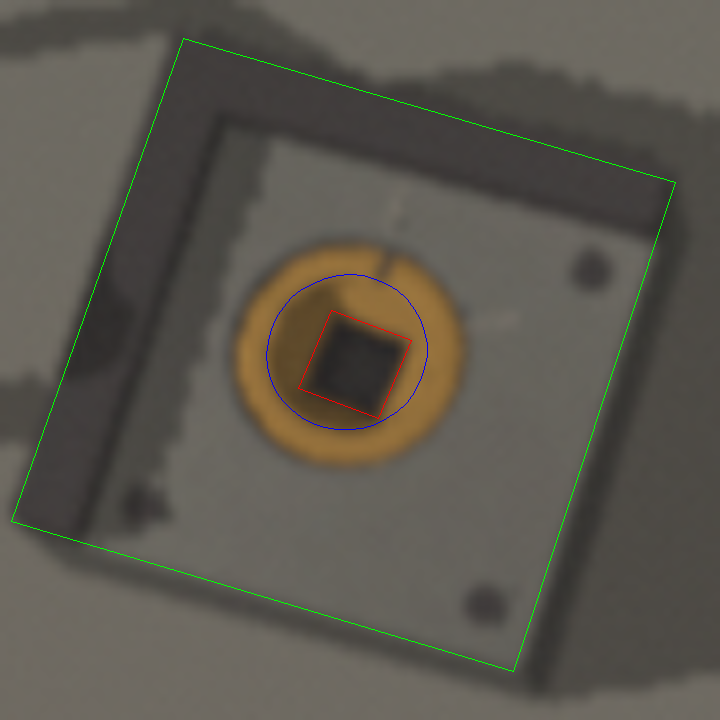

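The vice overlay fits: hole yaw about -20°, centre (0.5815, 0.2258). Next I move above the key.

```bash
python3 -m creep '[-0.3,-0.34,0,0,0,-7,-0.6,-0.675,0,0,0,-14.8,-0.6,-0.675,0,0,0,-14.8,-0.6,-0.675,0,0,0,-14.8,-0.6,-0.675,0,0,0,-14.8,-0.6,-0.675,0,0,0,-14.8,-0.6,-0.675,0,0,0,-14.8,-0.6,-0.675,0,0,0,-14.8,-0.6,-0.675,0,0,0,-14.8,-0.6,-0.675,0,0,0,-14.8,-0.6,-0.675,0,0,0,-14.8,-0.6,-0.675,0,0,0,-14.8]' 1
python3 - <<'E'
from g import *
go(.539,-.265,.18,[81])
E
```

```text
time_s: 1.6
eef_pos: [0.4463, 0.0217, 0.1886]
tcp_rot: [0.246, 3.13, -0.0]
force: [1.1, 0.7, 0.1]
finger_gap: 0.998
t 1.6 pos [0.4463 0.0217 0.1886] tool x,y [-0.988  0.156 -0.002] [0.156 0.988 0.   ] zax [ 0.002 -0.    -1.   ] gap 0.998 F [1.1 0.7 0.1] j [-0.072 -0.35   2.083 -0.     1.407 -1.486]
shift [-0.1363 -0.2687  0.0088]
81 rot [0.   0.09 0.02]
```

```bash
python3 -m creep '[-0.136,-0.269,0,0,0,0,-0.136,-0.269,0,0,0,0,-0.136,-0.269,0,0,0,0,-0.136,-0.269,0,0,0,0,-0.136,-0.269,0,0,0,0,-0.136,-0.269,0,0,0,0,-0.136,-0.269,0,0,0,0,-0.136,-0.269,0,0,0,0,-0.136,-0.269,0,0,0,0]'
python3 - <<'E'
from g import *
go(.539,-.265,.18,[81])
from h import *
from bench import grab_frame
x,y,a=.539,-.265,-9;R=Ro.from_euler('z',a,degrees=True).as_matrix().T
sq=lambda wx,wy,z:(np.array([[wx,wy,z],[-wx,wy,z],[-wx,-wy,z],[wx,-wy,z],[wx,wy,z]])@R+[x,y,0])
L=[(sq(.023,.007,.1165),(0,0,255)),(sq(.023,.007,.0735),(255,0,0))]
s=grab_frame("side");t=grab_frame("top")
A=crop(s,(405,292),60,3.3,"pics/a.png",L);B=crop(t,(405,195),60,3.3,"pics/b.png",L)
cv2.imwrite("pics/e.png",np.hstack([A,B]))
E
```

```text
time_s: 2.5
eef_pos: [0.5384, -0.2643, 0.1886]
tcp_rot: [0.245, 3.131, 0.001]
force: [-1.0, 0.6, 0.6]
finger_gap: 1.001
t 2.5 pos [ 0.5384 -0.2643  0.1886] tool x,y [-0.988  0.156 -0.001] [0.156 0.988 0.001] zax [ 0.001  0.    -1.   ] gap 1.001 F [-1.   0.6  0.6] j [-5.460e-01  1.300e-02  1.766e+00  1.000e-03  1.362e+00 -1.961e+00]
shift [-0.0007 -0.0006  0.0086]
81 rot [0.03 0.06 0.05]
```

View pics/e.png

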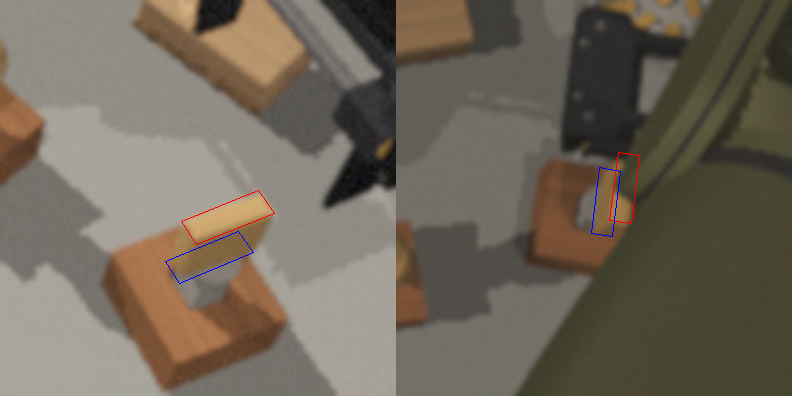

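The overlay fits the handle in both views. I descend to TCP z 0.080.

```bash
python3 -m creep '[0,0,0.04,0,0,0,0,0,0.08,0,0,0,0,0,0.1,0,0,0,0,0,0.108,0,0,0,0,0,0.108,0,0,0,0,0,0.108,0,0,0]'
python3 -m creep '[0,0,0,0,0,0,0,0,0,0,0,0,0,0,0,0,0,0,0,0,0,0,0,0,0,0,0,0,0,0,0,0,0,0,0,0,0,0,0,0,0,0,0,0,0,0,0,0]' 0 40
python3 - <<'E'
from g import *
go(.539,-.265,.25,[81])
E
```

```text
time_s: 3.2
eef_pos: [0.5397, -0.2639, 0.0828]
tcp_rot: [0.242, 3.128, -0.002]
force: [-0.0, 0.2, 0.1]
finger_gap: 1.003
time_s: 4.0
eef_pos: [0.5397, -0.2639, 0.0827]
tcp_rot: [0.242, 3.128, -0.002]
force: [0.4, -0.4, 0.2]
finger_gap: 0.383
t 4.0 pos [ 0.5397 -0.2639  0.0827] tool x,y [-0.988  0.154 -0.004] [ 0.154  0.988 -0.001] zax [ 0.004 -0.001 -1.   ] gap 0.383 F [ 0.4 -0.4  0.2] j [-5.450e-01  1.010e-01  1.858e+00  1.000e-03  1.178e+00 -1.961e+00]
shift [-0.0002 -0.0013 -0.1673]
81 rot [-0.05  0.24  0.15]
```

Still closing; wait more.

```bash
python3 -m creep '[0,0,0,0,0,0,0,0,0,0,0,0,0,0,0,0,0,0,0,0,0,0,0,0,0,0,0,0,0,0,0,0,0,0,0,0]' 0 40
python3 -m creep '[0,0,0,0,0,0,0,0,0,0,0,0]' 0 40
```

```text
time_s: 4.6
eef_pos: [0.5397, -0.2639, 0.0827]
tcp_rot: [0.242, 3.128, -0.002]
force: [-0.2, 0.0, -0.4]
finger_gap: 0.14
time_s: 4.8
eef_pos: [0.5397, -0.2639, 0.0827]
tcp_rot: [0.242, 3.128, -0.002]
force: [0.3, -0.3, -0.0]
finger_gap: 0.143
```

Gripped: gap is 13.5 mm, against 14 mm for the handle. Lift.

```bash
python3 -m creep '[0,0,-0.02,0,0,0,0,0,-0.05,0,0,0,0,0,-0.09,0,0,0,0,0,-0.12,0,0,0,0,0,-0.14,0,0,0,0,0,-0.14,0,0,0,0,0,-0.14,0,0,0]'
python3 - <<'E'
from g import *
go(.5815,.2258,.2227,[70])
from h import *
from bench import grab_frame
s=grab_frame("side");t=grab_frame("top")
A=crop(s,(405,272),60,3.3,"pics/a.png");B=crop(t,(405,195),60,3.3,"pics/b.png")
cv2.imwrite("pics/f.png",np.hstack([A,B]))
E
```

```text
time_s: 5.5
eef_pos: [0.5388, -0.2634, 0.2217]
tcp_rot: [0.242, 3.129, -0.001]
force: [0.0, 1.3, -2.3]
finger_gap: 0.142
t 5.5 pos [ 0.5388 -0.2634  0.2217] tool x,y [-0.988  0.154 -0.003] [ 0.154  0.988 -0.   ] zax [ 0.003 -0.001 -1.   ] gap 0.142 F [ 0.   1.3 -2.3] j [-5.450e-01 -7.000e-03  1.730e+00  1.000e-03  1.415e+00 -1.961e+00]
shift [ 0.033   0.49   -0.0013]
70 rot [-1.000e-02  1.800e-01  1.116e+01]
```

View pics/f.png

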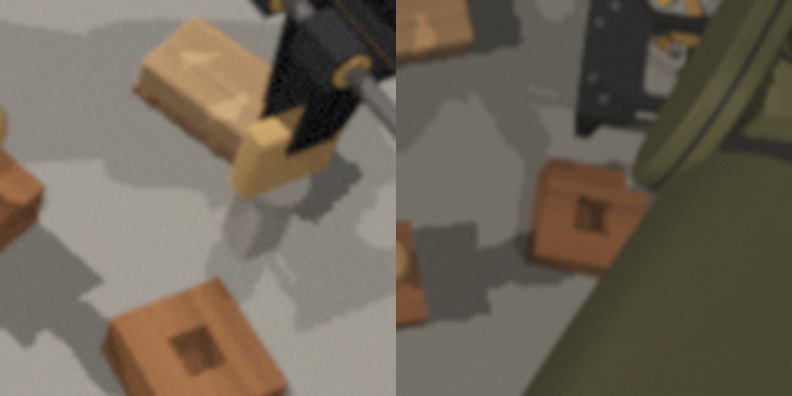

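```bash
python3 - <<'E'
from h import *;import pickle
s=pickle.load(open("side0.pkl","rb"));t=pickle.load(open("top0.pkl","rb"))
print(ray(s,(405,317.5),.04),ray(t,(404.4,200),.04))
from g import *
M=np.eye(3)
# predicted key handle top for offsets
R=Ro.from_euler('z',-9,degrees=True).as_matrix().T
for d in(0,-.005,-.01):
    c=np.array([.5388,-.2634,.2340])+d*R[0]
    P=np.array([[i,j,-.0215] for i,j in((.023,-.007),(.023,.007),(-.023,.007),(-.023,-.007))])@R+c
    print(d,((proj(s,P)-[345,212])*3.3).round(0).tolist())
E
```

```text
[ 0.54134435 -0.26505943  0.04      ] [ 0.53663054 -0.26559028  0.04      ]
0 [[323.0, 171.0], [305.0, 147.0], [220.0, 180.0], [238.0, 204.0]]
-0.005 [[314.0, 174.0], [295.0, 151.0], [211.0, 184.0], [228.0, 208.0]]
-0.01 [[305.0, 178.0], [286.0, 154.0], [201.0, 187.0], [219.0, 212.0]]
```

Predicted and observed handle corners agree to about 1–2 mm, so the key is held centrally and upright. Carry it to the socket.

```bash
python3 -m creep '[0.002,0.03,0,0,0,1,0.005,0.08,0,0,0,2,0.009,0.13,0,0,0,4,0.012,0.18,0,0,0,6,0.015,0.23,0,0,0,8,0.019,0.28,0,0,0,11,0.022,0.33,0,0,0,11,0.026,0.38,0,0,0,11,0.029,0.43,0,0,0,11,0.032,0.47,0,0,0,11,0.033,0.49,0,0,0,11,0.033,0.49,0,0,0,11]'
python3 -m creep '[0,0,0,0,0,0,0,0,0,0,0,0]'
python3 - <<'E'
from g import *
go(.5815,.2258,.135,[70])
from h import *
from bench import grab_frame
s=grab_frame("side");t=grab_frame("top")
A=crop(s,(285,130),60,3.3,"pics/a.png");B=crop(t,(190,170),60,3.3,"pics/b.png")
cv2.imwrite("pics/g.png",np.hstack([A,B]))
E
```

```text
time_s: 6.8
eef_pos: [0.5794, 0.2287, 0.2175]
tcp_rot: [-0.535, -3.092, 0.001]
force: [1.5, -0.3, -2.9]
finger_gap: 0.141
time_s: 7.0
eef_pos: [0.5787, 0.2278, 0.2156]
tcp_rot: [-0.535, -3.089, 0.003]
force: [-0.4, -0.9, -3.3]
finger_gap: 0.14
t 7.0 pos [0.5787 0.2278 0.2156] tool x,y [-0.942  0.337  0.006] [ 0.337  0.942 -0.003] zax [-0.007 -0.001 -1.   ] gap 0.14 F [-0.4 -0.9 -3.3] j [ 2.880e-01  5.200e-02  1.681e+00  1.000e-03  1.416e+00 -9.400e-01]
shift [-0.0038 -0.0006  0.0806]
70 rot [-0.18 -0.34  0.33]
```

View pics/g.png

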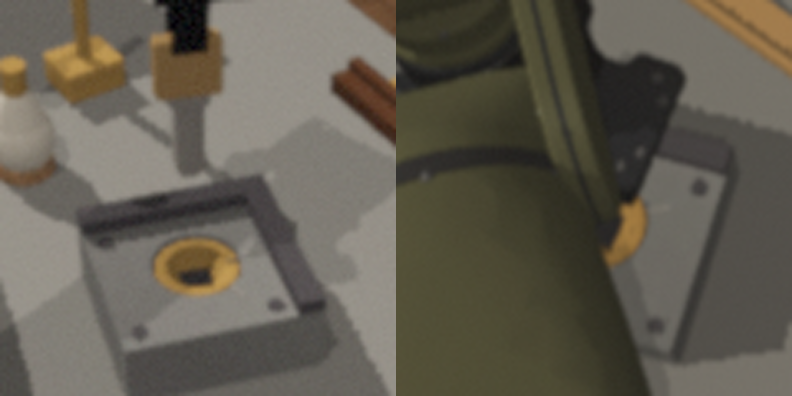

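```bash
python3 -m creep '[-0.003,-0.0006,0.03,0,0,0,-0.0035,-0.0006,0.06,0,-0.3,0,-0.0035,-0.0006,0.08,0,-0.3,0,-0.0035,-0.0006,0.085,0,-0.3,0,-0.0035,-0.0006,0.085,0,-0.3,0,-0.0035,-0.0006,0.085,0,-0.3,0]'
python3 - <<'E'
from g import *
go(.5815,.2258,.0827,[70])
from h import *
from bench import grab_frame
s=grab_frame("side")
th=np.linspace(0,6.283,40)
L=[(np.array([[.5815,.2258,z] for z in(.054,.18)]),(255,0,0)),(np.c_[.5815+.023*np.cos(th),.2258+.023*np.sin(th),th*0+.054],(255,0,0))]
A=crop(s,(285,130),50,6,"pics/h.png",L)
E
```

```text
time_s: 7.7
eef_pos: [0.583, 0.2256, 0.1335]
tcp_rot: [0.538, 3.092, -0.002]
force: [0.3, 0.7, -1.9]
finger_gap: 0.139
t 7.7 pos [0.583  0.2256 0.1335] tool x,y [-0.941  0.338 -0.003] [ 0.338  0.941 -0.001] zax [ 0.003 -0.001 -1.   ] gap 0.139 F [ 0.3  0.7 -1.9] j [ 0.285  0.108  1.761 -0.002  1.27  -0.941]
shift [ 0.0016 -0.0003  0.0508]
70 rot [-0.03  0.17  0.26]
```

View pics/h.png

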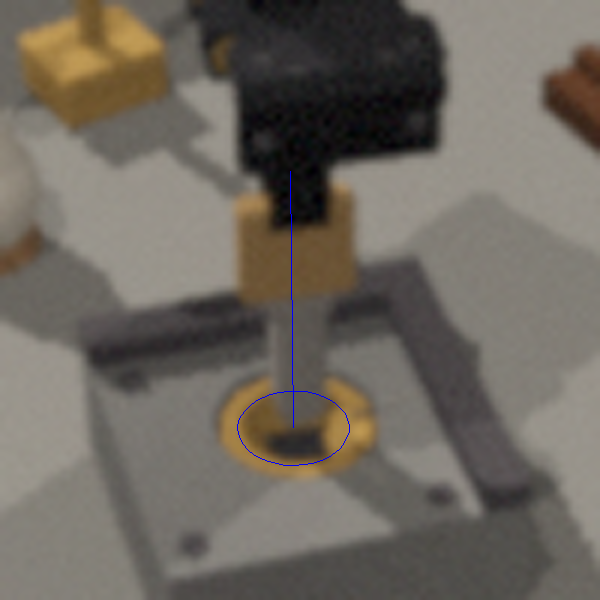

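The key shank (column 297) is centred on the brass ring (297). I descend slowly.

```bash
python3 -m creep '[0,0,0.01,0,0,0,0,0,0.018,0,0,0,0,0,0.024,0,0,0,0,0,0.03,0,0,0,0,0,0.03,0,0,0]'
python3 - <<'E'
from g import *
go(.5815,.2258,.0827,[70])
E
```

```text
time_s: 8.25
eef_pos: [0.5823, 0.2255, 0.1021]
tcp_rot: [0.538, 3.094, -0.003]
force: [-0.9, 0.1, -2.2]
finger_gap: 0.141
t 8.25 pos [0.5823 0.2255 0.1021] tool x,y [-0.941  0.338 -0.001] [ 0.338  0.941 -0.002] zax [ 0.001 -0.002 -1.   ] gap 0.141 F [-0.9  0.1 -2.2] j [ 0.285  0.135  1.786 -0.002  1.22  -0.941]
shift [0.0008 0.     0.0194]
70 rot [-0.1   0.07  0.27]
```

Already about 10 mm into the square hole (tip z about 0.029) with no contact. Go on to the floor.

```bash
python3 -m creep '[0,0,0.006,0,0,0,0,0,0.012,0,0,0,0,0,0.016,0,0,0,0,0,0.018,0,0,0,0,0,0.02,0,0,0,0,0,0.021,0,0,0]'
python3 - <<'E'
from g import *
go(.5815,.2258,.0827,[70])
E
```

```text
time_s: 8.85
eef_pos: [0.5823, 0.2255, 0.081]
tcp_rot: [0.538, 3.094, -0.003]
force: [-0.5, 0.4, -1.9]
finger_gap: 0.142
t 8.85 pos [0.5823 0.2255 0.081 ] tool x,y [-0.941  0.338 -0.001] [ 0.338  0.941 -0.002] zax [ 0.001 -0.002 -1.   ] gap 0.142 F [-0.5  0.4 -1.9] j [ 0.285  0.156  1.801 -0.002  1.184 -0.941]
shift [ 0.0009  0.     -0.0017]
70 rot [-0.1   0.07  0.27]
```

```bash
python3 -m creep '[0,0,0.001,0,0,0,0,0,0.002,0,0,0,0,0,0.003,0,0,0]'
python3 - <<'E'
from h import *
from bench import grab_frame
s=grab_frame("side")
R=cv2.Rodrigues(np.array([0,0,np.radians(-20)]))[0].T
L=[(np.array([[.023,.007*k,z] for z in(-.0215,.0215) for k in(-1,1)]+[[-.023,.007*k,z] for z in(.0215,-.0215) for k in(-1,1)])[[0,2,4,6,0]]@R+[.582,.2256,.095],(255,0,0))]
crop(s,(285,130),50,6,"pics/i.png",L)
E
```

```text
time_s: 9.15
eef_pos: [0.5837, 0.2258, 0.0806]
tcp_rot: [0.538, 3.092, -0.001]
force: [-1.9, -0.9, 10.0]
finger_gap: 0.141
```

View pics/i.png

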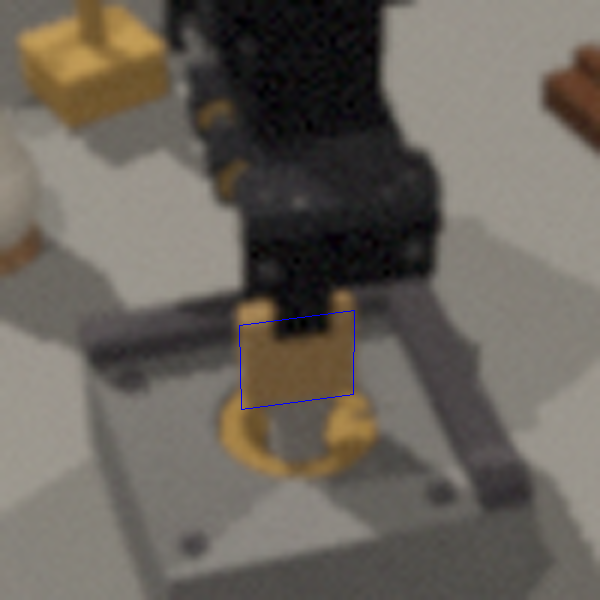

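The floor is reached: 10 N up, and the handle is at the home height. Now turn clockwise with a firmer grip.

```bash
python3 -m creep '[0.0005,0,0,0,0,0,0.0005,0,0,0,0,5,0.0005,0,0,0,0,10,0.0005,0,0,0,0,15,0.0005,0,0,0,0,20,0.0005,0,0,0,0,25,0.0005,0,0,0,0,30,0.0005,0,0,0,0,35,0.0005,0,0,0,0,40,0.0005,0,0,0,0,40]' 0 58
python3 - <<'E'
from g import *
go(.582,.2257,.081,[30])
print(telemetry.read_state()["torque"])
E
```

```text
time_s: 10.2
eef_pos: [0.5836, 0.2261, 0.0807]
tcp_rot: [1.562, 2.721, 0.002]
force: [0.8, -0.3, -0.8]
finger_gap: 0.141
t 10.2 pos [0.5836 0.2261 0.0807] tool x,y [-0.504  0.863 -0.003] [0.863 0.504 0.004] zax [ 0.005 -0.001 -1.   ] gap 0.141 F [ 0.8 -0.3 -0.8] j [ 0.285  0.157  1.801 -0.002  1.18  -0.243]
shift [ 0.0004 -0.0016 -0.0003]
30 rot [0.21 0.18 0.29]
[-0.00519285 -0.23558823  0.08414474]
```

```bash
python3 -m creep '[0,0,0,0,0,5,0,0,0,0,0,10,0,0,0,0,0,15,0,0,0,0,0,20,0,0,0,0,0,25,0,0,0,0,0,30,0,0,0,0,0,30]'
python3 - <<'E'
from g import *
go(.582,.2257,.081,[-6])
print(telemetry.read_state()["torque"])
E
```

```text
time_s: 10.9
eef_pos: [0.5839, 0.226, 0.0807]
tcp_rot: [2.21, 2.226, 0.005]
force: [0.7, -0.5, -0.9]
finger_gap: 0.141
t 10.9 pos [0.5839 0.226  0.0807] tool x,y [-0.007  1.    -0.001] [1.    0.007 0.005] zax [ 0.005 -0.001 -1.   ] gap 0.141 F [ 0.7 -0.5 -0.9] j [ 0.285  0.157  1.801 -0.003  1.179  0.279]
shift [-0.0002 -0.0019 -0.0003]
-6 rot [0.31 0.06 6.4 ]
[-0.24504534 -0.16339304  0.05892191]
```

```bash
python3 -m creep '[0,0,0,0,0,3,0,0,0,0,0,6,0,0,0,0,0,6]'
python3 -c "
from bench import telemetry as t;s=t.read_state();print(s['torque'],s['joint_positions'][5])"
python3 -m creep '[0,0,0,0,0,3,0,0,0,0,0,6,0,0,0,0,0,6]'
python3 -c "
from bench import telemetry as t;s=t.read_state();print(s['torque'],s['joint_positions'][5])"
```

```text
time_s: 11.2
eef_pos: [0.5839, 0.2259, 0.0807]
tcp_rot: [2.321, 2.11, 0.005]
force: [0.9, -0.6, -0.3]
finger_gap: 0.139
[-0.12188096 -0.07341436  0.00583828] 0.38097499224511433
time_s: 11.5
eef_pos: [0.5839, 0.2258, 0.0807]
tcp_rot: [2.424, 1.991, 0.005]
force: [0.1, -1.0, -1.0]
finger_gap: 0.142
[-0.20193261 -0.08145531  0.52021431] 0.4819752980156285
```

```bash
python3 - <<'E'
from h import *
from bench import grab_frame
s=grab_frame("side");t=grab_frame("top")
A=crop(s,(285,135),50,4,"pics/a.png");B=crop(t,(193,178),50,4,"pics/b.png")
cv2.imwrite("pics/j.png",np.hstack([A,B]))
E
```

```text
(no output)
```

View pics/j.png

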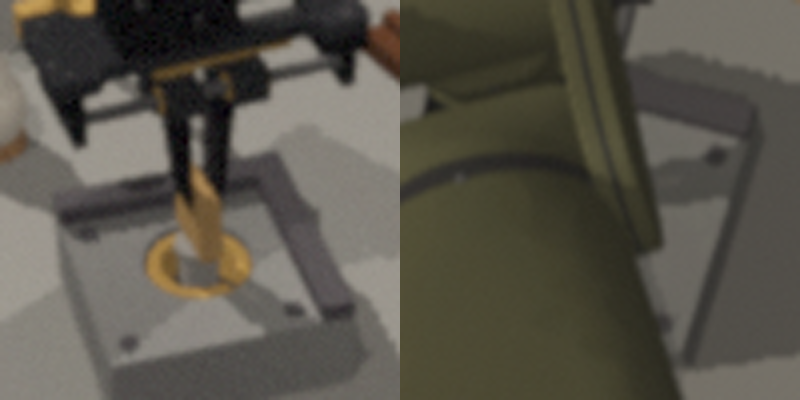

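Torque about z jumped to 0.52 N m, which suggests the stop. I push 3° more to confirm.

```bash
python3 -m creep '[0,0,0,0,0,2,0,0,0,0,0,3,0,0,0,0,0,3]'
python3 -c "
from bench import telemetry as t;s=t.read_state();print(s['torque'],s['joint_positions'][5])"
```

```text
time_s: 11.9
eef_pos: [0.5839, 0.2257, 0.0807]
tcp_rot: [2.473, 1.929, 0.005]
force: [0.3, -0.3, -0.2]
finger_gap: 0.14
[-0.261078    0.01862663  0.93716421] 0.532870360471989
```

Torque is climbing steeply (0.94 N m against 0.12 of friction), so this is the stop. I relax within the play, release and rise.

```bash
python3 -m creep '[0,0,0,0,0,-4,0,0,0,0,0,-8,0,0,0,0,0,-8]'
python3 -c "
from bench import telemetry as t;s=t.read_state();print(s['torque'],s['force'])"
python3 -m creep '[0,0,0,0,0,0,0,0,0,0,0,0,0,0,0,0,0,0,0,0,0,0,0,0,0,0,0,0,0,0]' 0.5
python3 -m creep '[0,0,-0.02,0,0,0,0,0,-0.05,0,0,0,0,0,-0.09,0,0,0,0,0,-0.13,0,0,0,0,0,-0.16,0,0,0,0,0,-0.16,0,0,0,0,0,-0.16,0,0,0]'
python3 - <<'E'
from g import *
go(.35,.1,.25,[-6])
E
```

```text
time_s: 12.2
eef_pos: [0.5839, 0.2258, 0.0807]
tcp_rot: [2.334, 2.096, 0.005]
force: [0.8, -0.9, -0.8]
finger_gap: 0.139
[-0.14510996 -0.03744023  0.03276513] [ 0.78048413 -0.90212248 -0.78523021]
time_s: 12.7
eef_pos: [0.5839, 0.2259, 0.0808]
tcp_rot: [2.334, 2.095, 0.005]
force: [-0.2, 0.5, 0.7]
finger_gap: 0.477
time_s: 13.4
eef_pos: [0.5833, 0.2262, 0.2415]
tcp_rot: [2.334, 2.095, 0.007]
force: [-0.4, 0.3, -0.4]
finger_gap: 0.504
t 13.4 pos [0.5833 0.2262 0.2415] tool x,y [ 0.108  0.994 -0.   ] [ 0.994 -0.108  0.007] zax [ 0.007 -0.001 -1.   ] gap 0.504 F [-0.4  0.3 -0.4] j [ 0.286  0.039  1.651 -0.003  1.445  0.394]
shift [-0.1506 -0.2183 -0.0101]
-6 rot [ 0.41  0.02 -0.18]
```

Withdraw toward the base to clear the top view, then check.

```bash
python3 -m creep '[-0.14,-0.2,0,0,0,0,-0.14,-0.2,0,0,0,0,-0.14,-0.2,0,0,0,0,-0.14,-0.2,0,0,0,0,-0.14,-0.2,0,0,0,0,-0.14,-0.2,0,0,0,0,-0.14,-0.2,0,0,0,0,-0.14,-0.2,0,0,0,0]'
python3 - <<'E'
from h import *
from bench import grab_frame
s=grab_frame("side");t=grab_frame("top")
R=cv2.Rodrigues(np.array([0,0,np.radians(-96)]))[0].T
def bx(z): return np.array([[.023,.007,z],[-.023,.007,z],[-.023,-.007,z],[.023,-.007,z],[.023,.007,z]])@R+[.582,.2257,.095]
L=[(bx(.0215),(0,0,255)),(bx(-.0215),(255,0,0))]
A=crop(s,(285,135),50,4,"pics/a.png",L);B=crop(t,(193,178),50,4,"pics/b.png",L)
cv2.imwrite("pics/k.png",np.hstack([A,B]))
crop(t,(193,178),40,8,"pics/l.png")
cv2.imwrite("pics/m.png",np.hstack([s["image"],t["image"]])[:,:,::-1][:,::1])
cv2.imwrite("pics/m.png",cv2.resize(cv2.imread("pics/m.png"),(800,300)))
E
```

```text
time_s: 14.2
eef_pos: [0.3696, 0.1087, 0.239]
tcp_rot: [2.335, 2.096, 0.005]
force: [0.1, 0.1, -0.1]
finger_gap: 0.503
```

View pics/k.png

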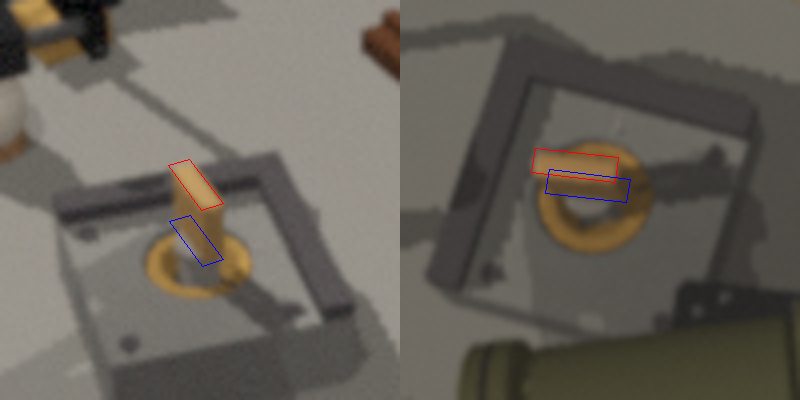

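View pics/l.png

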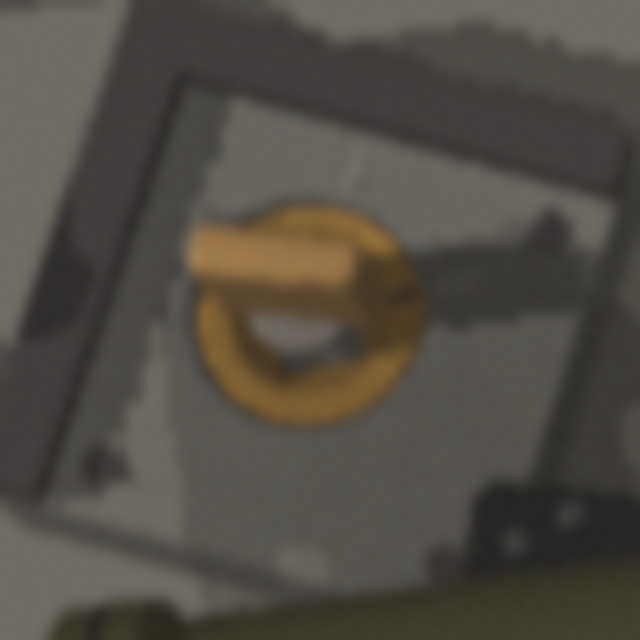

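View pics/m.png

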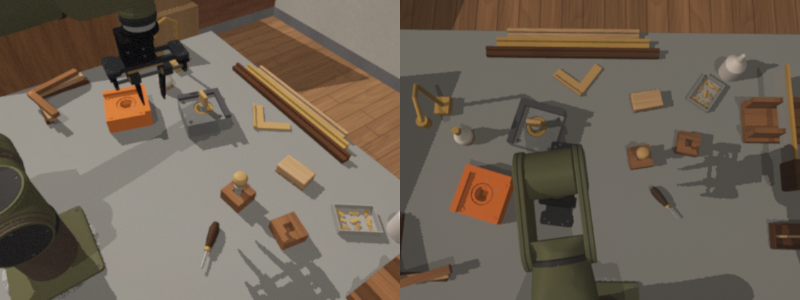

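The key stands upright at the home wireframe. In the crop, the ring's notch at (403,295) about the centre (310,312) lies 80° clockwise from image-up, on the second mark, so the lock is at about 1.1 rad. The punch is untouched and the arm is clear.

```bash
python3 -c "
from bench import hand_in;print(hand_in())"
```

```text
the job is handed in; nothing more can be done
None
```

The square key is seated in the grey vice's socket, the lock is turned clockwise to its stop, and the job is handed in. It took about 14 s of the 45 s; no verdict was reported.

- **Seating:** I pushed the key down to the socket floor, which pushed back with 10 N, while the lock was still open (about 0.08 rad from the notch).
- **Turning:** At the stop the torque rose to 0.94 N m, against about 0.12 N m of friction. I then eased back within the key's play, let go and moved the arm clear.
- **Last pictures:** The key stands upright and matches the outline of a fully home key to within a few millimetres. The drive's notch sits on the second mark, so the lock is at about 1.1 rad. The punch is still in its rest, and the orange look-alike was not touched.
- **Disagreements:** The two cameras differed by 2–5 mm on positions. With the key home, the TCP stood about 2 mm lower than in the rest, so the key may have shifted slightly in the grip. No check failed.

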